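# Snap the retaining clip of an air coupling home in bench pincers

### The job

Stand the brass air coupling whose clip still sticks out in the nest of the bench pincers, its clip facing one of the two jaws, and let go of it. Then squeeze the two pincer handles together gently, only until the clip gives and snaps fully home, and let go, leaving the coupling standing in the nest. Press the clip only with the pincers, never overload the handles or force the coupling into the nest, and leave everything else on the bench where it is.

Things in the scene. Friction and masses are not known exactly. Their poses are not given: they have to be found in the camera images.
- coupling: Brass air-line coupling to be worked on, 0.2 kg, upright, 84 mm tall. Origin on the neck's axis at the underside, z up. Foot 22 (x) x 30 (y) x 12 mm high, spanning y -11 to +19 mm; on it a square body 22 x 22 mm about the axis, up to 44 mm height; then the neck. A U-shaped steel clip sticks out on the +y side. The body's plain flat opposite it is at y = -11 mm.
- neck (a point): The place to hold the coupling: on the axis of its round neck, 70 mm above its underside. The neck is 16 mm in diameter and spans 44 to 84 mm height.
- spare: A second coupling of the same make and size whose clip is already home (its face 15 mm from the neck axis, not 21) and that wears a round protective cap, 26 mm wide, on its neck's top (88 mm tall in all): leave it alone. Same origin and axes.
- clip (a joint): How far the clip is pressed in, m: 0 sticking out, 0.006 fully home. Pressed on its face it resists with up to about 18 N, most at about a quarter of the travel, then less and less; near the end it gives, is pulled home and stays.
- clip_back: The bridge of the clip, 18 mm wide, 12 mm high, 4 mm thick, steel. Its origin lies 19 mm inside the bridge's middle, 30 mm above the coupling's underside; it goes in towards -y of the coupling.
- clip_face (a point): Middle of the clip's outer face: 21 mm from the neck axis while out, 15 mm when home, 30 mm above the underside.
- press: Bench pincers: grey cast base 135 x 100 x 12 mm, bolted down. Origin at table level under the nest's centre. x points from the nest to the pivot (60 mm off); the handles reach the other way, to x = -115 mm; the jaws close along y. Open, the left jaw is 21 mm from the nest's middle, the right one 28 mm less an unknown 0 to 10 mm by which its set screw stands in: where the clip gives must be felt.
- nest (a point): Centre of the nest's floor, 12 mm above the table; axes as the base. The nest is a slot 26 (x) by 44 mm (y), 12 mm deep. The coupling's foot stands in it with its y axis along the slot, either way round: 2 mm play each side in x, 7 mm in y. Best with the neck axis 5 mm from this point, away from the clip: the coupling is then clear of both jaws. Its foot slides in the slot, so the jaws centre it.
- cradle: The fixed block around the nest: four walls 8 mm thick, 42 x 60 mm outside, top 24 mm above the table, and the nest's floor. Origin and axes as the pincers' base. Pushing the coupling onto its floor or walls with more than 40 N harms it.
- handle_left: Left (+y) handle with its jaw, dark steel, 35 to 49 mm above the table. Origin on the pivot, 42 mm above the table; axes as the base when fully open. It turns on its own about the upright pin, with slight friction, and stays where it is left; at the start it may be up to 0.01 rad closed.
- handle_right: Right (-y) handle with its jaw; as the left one, mirrored.
- grip_left (a point): Middle of the left handle's round bar (10 mm thick) at a good place to squeeze: 115 mm from the pivot, 42 mm above the table, free below and between. Open, the two bars measure about 70 mm over their outsides here. Some 9 to 12 N on each handle makes the clip give; more than 16 N overloads it.
- grip_right (a point): The same place on the right handle.
- chisel_flat: Bystander: a steel flat chisel, 190 mm, lying on the bench; origin at its underside; leave it alone.
- chisel_claw: Bystander: a steel claw chisel, 200 mm, lying on the bench; origin at its underside; leave it alone.
- ferrule: Bystander: a small steel ring, 28 mm across, 12 mm high; origin at its underside; leave it alone.
- offcut: Bystander: a pale limestone offcut, 70 x 50 x 49 mm; origin at its underside; leave it alone.
- mallet: Bystander: a round wooden mallet standing on its head, 250 mm tall; origin at its underside; leave it alone.
- tin: Bystander: a small jar, 60 mm across, 75 mm tall; origin at its underside; leave it alone.
- brush: Bystander: a hand brush lying on the bench; origin at its underside; leave it alone.
There are look-alikes about, which are no part of the job. What is shaped like the coupling but pink is not meant.

How it is judged (in metres and radians):
On the way, in this order (a step that is already met when the one before it is completed fails the run):
1. the coupling stands in the nest with its clip still out, and is let go (z of coupling in the frame of nest between -0.003 and 0.003 m and x of coupling in the frame of nest between -0.005 and 0.005 m and y of coupling in the frame of nest between -0.015 and 0.015 m and angle between the y axis of coupling and the y axis of nest, either way round below 0.35 rad and angle between coupling's own z axis and vertical below 0.12 rad and contact force between the fingers and coupling below 0.2 N and value of joint clip below 0.0015 m), for 0.2 s.
2. the pincers press the clip home, the coupling in the nest (value of joint clip above 0.0052 m and z of coupling in the frame of nest between -0.003 and 0.003 m and x of coupling in the frame of nest between -0.005 and 0.005 m and y of coupling in the frame of nest between -0.015 and 0.015 m and angle between the y axis of coupling and the y axis of nest, either way round below 0.35 rad and angle between coupling's own z axis and vertical below 0.12 rad and contact force between the fingers and coupling below 0.2 N), for 0.2 s.
At the end, for the whole second after the job is handed in: The coupling stands upright in the nest on its floor (height within 3 mm, tilt under 0.12 rad, clip axis along the slot within 0.35 rad), at rest, its clip home (over 5.2 of 6 mm), and coupling and handles are let go (all of step 2 and linear speed of coupling below 0.02 m/s and contact force between the fingers and handle_left below 0.2 N and contact force between the fingers and handle_right below 0.2 N); the robot touches nothing.
It fails at once if a handle is squeezed or pushed with more than 16 N (contact force between the fingers and handle_left above 16 N or contact force between the fingers and handle_right above 16 N).
It fails at once if the fingers press on the clip themselves (over 3 N) (contact force between the fingers and clip_back above 3 N).
It fails at once if the coupling is forced against the walls or floor of the nest with more than 40 N (contact force between coupling and cradle above 40 N).
It fails at once if anything else on the bench (second coupling, chisels, ring, offcut, mallet, jar, brush) is moved more than 20 mm (distance of any of spare, chisel_flat, chisel_claw, ferrule, offcut, mallet, tin, brush from where it was at the start of the episode above 0.02 m).
It also fails if it takes over 45 s, if anything falls off the work surface, if the arm or the gripper's body presses on something with over 40 N, if the wrist force passes 120 N, or if a joint passes its speed limit or range.

### The arm

A 6-joint arm with a two-finger parallel gripper is mounted at the origin on the work surface. World frame = base frame: x ahead of the robot, y to its left, z up, the work surface at z = 0. Lengths are in m, angles in degrees, forces in N, time in s.
With the tool pointing down it reaches from about 0.25 to 0.725 m from the base axis. Payload 9.7 kg.
Tool frame: the origin (TCP) lies at the centre of the arm's flange, where the gripper is bolted on; the fingertips stand 173 mm ahead of it and the grasp point (between the pads) lies 155 mm ahead of it (bot.grasp_offset is the distance from the TCP to the grasp point, in m); z points along the fingers, y is the direction in which the jaws open and shut (so a half turn about z gives the same grasp; the last joint's range is limited). The gripper opens to 85 mm and grips with 20 to 120 N. Pads are 22 mm wide; open, the fingers measure 114 mm over their backs; the gripper's body (76 mm by 85 mm) begins 54 mm behind the grasp point. The pads swing forward as they close: fully open they stand 13 mm farther back than shut.
Start: joints at [63.598, 4.979, 10.078, 95.1, 0, 90], TCP at [0.245, 0.493, 0.405] pointing down, gripper open.
Joint ranges: [-179.16, 179.16], [-48.56, 103.87], [-65.8, 70.77], [-126.05, 130.52], [-82.76, 87.17], [-180, 180]. Speed limits (degrees/s): [127.2, 127.2, 147.25, 180, 180, 180].

### API

Orientations are given as [roll, pitch, yaw] about the fixed x, y, z axes, in that order (R = Rz(yaw) Ry(pitch) Rx(roll)).
In Python, from workcell import bot, camera gives the robot as it stands.
- The arm moves only by the tool drive_tool, never from a script. Its argument "deltas" is a list of rows, each an object of numbers: "dx", "dy", "dz": the shift along the tool's x, y, z in cm; "spin": the turn about the tool's z in degrees; "fingers": the finger opening in cm, from 0 to 8.54. In form: [{"dx": .., "dy": .., "dz": .., "spin": .., "fingers": ..}, ...]. A call has exactly 8 rows; each row is the pose to reach, as a shift and turn from the pose commanded when the call began, along the tool's axes at that moment; what a row does not reach only later rows make up. A row lasts 1/8 s, in which the tool goes at most 62.5 mm and 10.7 degrees, less where a joint would pass 70% of its speed; a pose out of reach is approached as far as the arm can. A call with a gripper value outside its range is refused whole. The fingers move at their own pace and stop on an object; "force" is the grip in N (left out, the last holds). Time passes only in rows, so rows that repeat a pose let the fingers close, or fill a call up. It gives the time, the measured TCP pose, the force and the opening at its end, in the units of the state.
- bot.get_obs(): the state, without advancing time (a new reading comes with each control period).
- camera(name): name is "scene" or "top" or "wrist"; returns a dict with "image" (480x640x3 uint8, blue, green, red), "intrinsics" (3x3 intrinsics, pixels), "T" (4x4, takes a point from camera to world coordinates). Camera axes: x right, y down, z forward; pixel columns grow to the right and rows downward; lengths in m; the calibration is good to about 2 mm. The wrist camera is an equidistant fisheye: a pixel r from the principal point sees the ray r / f radians off the axis. A picture is of the moment at which its call begins. There is no depth.
- bot.job_done(): hands the job in, once; it reports no verdict.
The state is a dict: "time": time; "q": joint angles; "qd": joint speeds; "joint_efforts": joint torques, N m; "ee_pos": TCP position; "tcp_rot": TCP orientation; "wrist_force": force on the tool from outside, world axes, zero at the start; "torque": the same for the moment, N m; "opening": finger opening in m.
Only numpy, scipy, OpenCV 4.12 (cv2) and the standard library are available. Lean on these libraries where they do the work, as an engineer would, in place of code of your own. Each camera call takes 0.05 s, during which the arm holds its last target.

## Working session

There is one attempt and no reset: what is moved stays moved. The work goes in short steps, Python scripts to look and compute and a tool call to move; the robot and the scene stay as the last step left them, time stands still between calls to the robot, and variables do not carry over. Pictures are saved under pics/ and viewed, and the job is handed in when it is done.

Besides the shell and the picture viewer there is one more tool, called in YAML: its name, and indented under it one key for each argument. drive_tool: Moves the arm, as the interface text tells. Its arguments: {"type":"object","properties":{"deltas":{"type":"array"},"force":{"type":"number"}},"required":["deltas"]}

```bash
ls; mkdir -p pics; python3 - <<'E'
from workcell import bot,camera
import cv2
print(bot.get_obs(), bot.grasp_offset)
for n in ["scene","top","wrist"]:
    c=camera(n); cv2.imwrite(f"pics/{n}0.png",c["image"]); print(n,c["intrinsics"].tolist(),c["T"].round(4).tolist())
E
```

```text
pics
{'time': 0.0, 'q': array([6.35987200e+01, 5.00901993e+00, 1.00336018e+01, 9.50979876e+01,
       1.30337941e-03, 8.99996345e+01]), 'qd': array([-0.01578088,  0.04793879, -0.03824388,  0.08779206,  0.12814838,
        0.05401436]), 'joint_efforts': array([-4.06424515e-03, -5.20389283e+01,  4.64804113e+01,  1.65614864e-02,
       -6.01452234e-05,  4.51988569e-06]), 'ee_pos': array([0.24455664, 0.49263424, 0.40399524]), 'tcp_rot': array([-1.79926594e+02, -1.30384658e-03,  1.53599084e+02]), 'wrist_force': array([0.2128755 , 0.32091983, 0.52508242]), 'torque': array([-0.04741203,  0.01513679, -0.04990792]), 'opening': 0.08508547153455502} 0.1547
scene [[560.1094524220292, 0.0, 320.66969961502934], [0.0, 560.1094524220292, 248.66960947971887], [0.0, 0.0, 1.0]] [[-0.4375, 0.6949, -0.5706, 1.2209], [0.8992, 0.341, -0.2742, 0.2583], [0.004, -0.6331, -0.7741, 0.9673], [0.0, 0.0, 0.0, 1.0]]
top [[527.7807574335588, 0.0, 315.97670720671925], [0.0, 527.7807574335588, 233.93939840215586], [0.0, 0.0, 1.0]] [[0.0215, -0.9934, 0.1129, 0.4259], [-0.9998, -0.0212, 0.0039, -0.0428], [-0.0015, -0.1129, -0.9936, 1.2489], [0.0, 0.0, 0.0, 1.0]]
wrist [[371.64829954431775, 0.0, 312.52938929725093], [0.0, 371.64829954431775, 237.14126395931368], [0.0, 0.0, 1.0]] [[0.4433, 0.8583, 0.2584, 0.1779], [0.8964, -0.4237, -0.1306, 0.5258], [-0.0027, 0.2895, -0.9572, 0.3739], [0.0, 0.0, 0.0, 1.0]]
```

View pics/scene0.png

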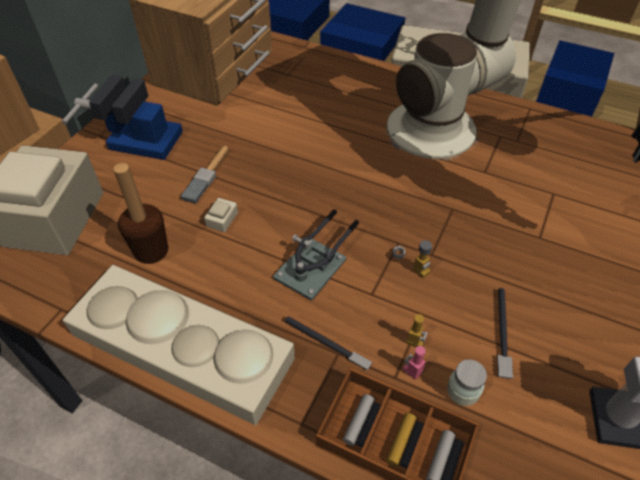

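View pics/top0.png

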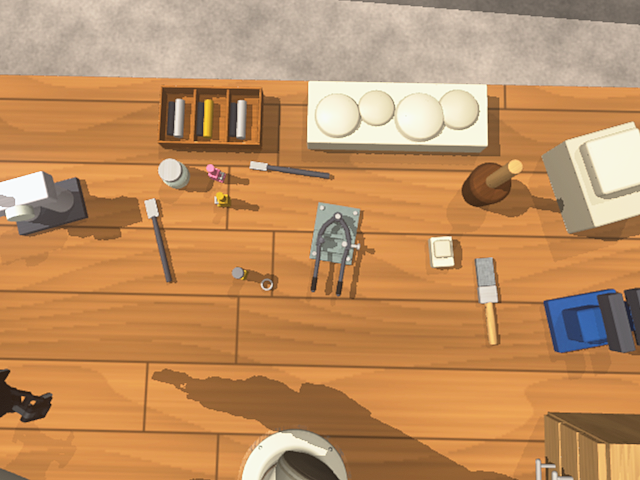

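View pics/wrist0.png

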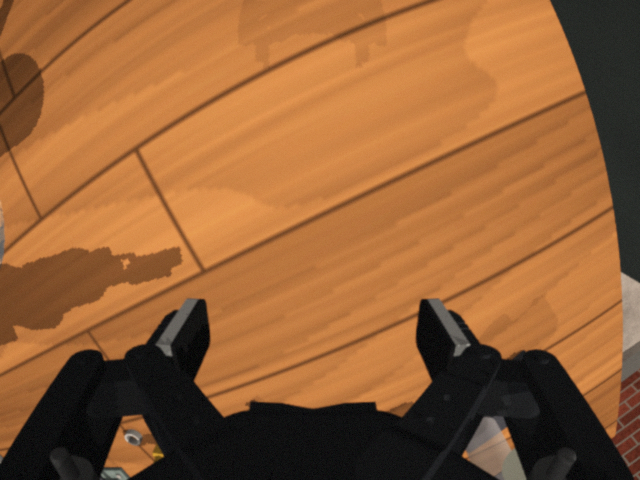

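Scene camera: the candidates are a bare brass coupling at scene (417,330) / top (222,200), a grey-capped brass one at (424,258) / (239,273), which is the spare, and a pink look-alike at (416,363) / (215,172). Of these I choose the bare brass one. The pincers are at (310,265) / (335,245), and their handles point towards the robot. I'll check the choice in close crops.

```bash
python3 - <<'E'
import cv2,numpy as np
t=cv2.imread("pics/top0.png");s=cv2.imread("pics/scene0.png")
a=cv2.resize(t[155:225,180:260],(400,350),interpolation=cv2.INTER_CUBIC)
b=cv2.resize(s[300:385,375:465],(400,350),interpolation=cv2.INTER_CUBIC)
c=cv2.resize(t[195:305,290:380],(400,489),interpolation=cv2.INTER_CUBIC)[:]
cv2.imwrite("pics/crop1.png",np.hstack([a,b]))
d=cv2.resize(s[205:300,265:365],(400,380),interpolation=cv2.INTER_CUBIC)
cv2.imwrite("pics/crop2.png",np.hstack([c[:],np.vstack([d,np.zeros((109,400,3),np.uint8)])]))
E
```

```text
(no output)
```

View pics/crop1.png

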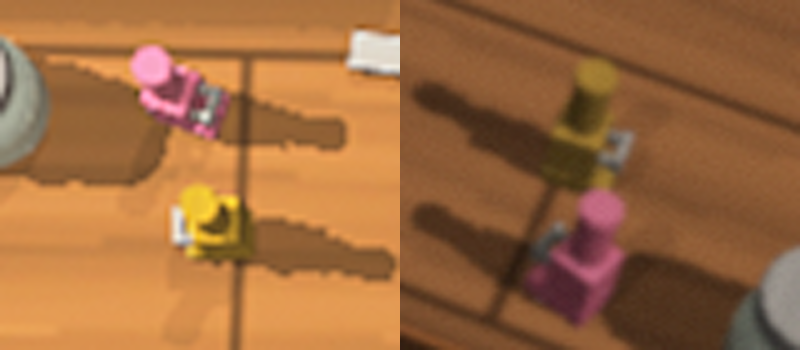

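View pics/crop2.png

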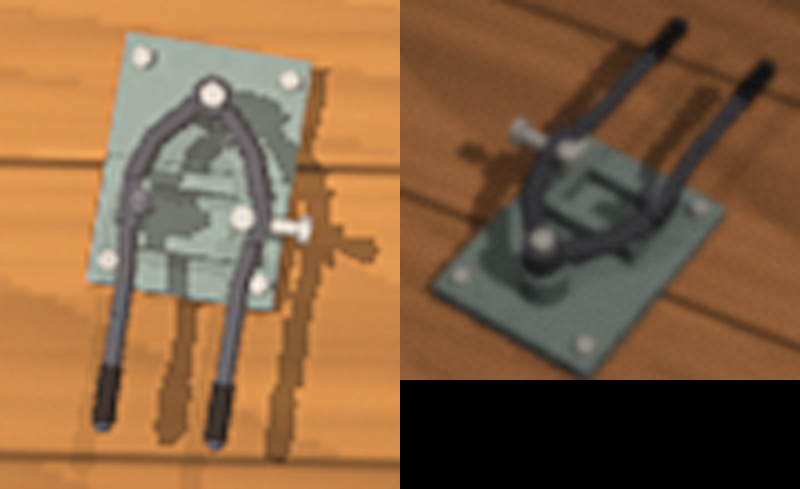

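The crops confirm it: the bare brass coupling with its light clip standing well out towards world +y (left in the top view) is the one to take. The set screw is on the right handle. Next I measure.

```bash
cat > h.py <<'E'
import numpy as np,cv2
from workcell import bot,camera
def ray(c,u,v,fish=False):
    K,T=c["intrinsics"],c["T"]
    x=(u-K[0,2])/K[0,0];y=(v-K[1,2])/K[1,1]
    if fish:
        r=np.hypot(x,y); d=np.array([np.sin(r)*x/max(r,1e-9),np.sin(r)*y/max(r,1e-9),np.cos(r)])
    else: d=np.array([x,y,1.]);d/=np.linalg.norm(d)
    return T[:3,3],T[:3,:3]@d
def onz(c,u,v,z,fish=False):
    o,d=ray(c,u,v,fish);return o+d*(z-o[2])/d[2]
def tri(r1,r2):
    A=[];b=[]
    for o,d in (r1,r2):
        P=np.eye(3)-np.outer(d,d);A.append(P);b.append(P@o)
    p=np.linalg.lstsq(np.vstack(A),np.hstack(b),rcond=None)[0]
    return p,[np.linalg.norm((np.eye(3)-np.outer(d,d))@(p-o)) for o,d in (r1,r2)]
E
python3 - <<'E'
from h import *
ct,cs=camera("top"),camera("scene")
# neck top centres estimated from crops
for n,(tu,tv),(su,sv),z in [("coup",(180+198/5,155+200/5),(375+(596-400)/4.444,300+76/4.118),.084)]:
    print(n,onz(ct,tu,tv,z),onz(cs,su,sv,z),tri(ray(ct,tu,tv),ray(cs,su,sv)))
# pivot cap: crop2 scale 4.444 ; scene 4.0
tp=(290+212/4.444,195+95/4.444); sp=(265+(542-400)/4,205+241/4)
print("pivot",onz(ct,*tp,.055),tri(ray(ct,*tp),ray(cs,*sp)))
for i,(u,v) in enumerate([(126,32),(312,62),(275,310),(88,282)]):
    print("corner",onz(ct,290+u/4.444,195+v/4.444,.012))
for i,(u,v) in enumerate([(107,368),(222,386)]):
    print("handle",onz(ct,290+u/4.444,195+v/4.444,.042))
hsv=cv2.cvtColor(ct["image"],cv2.COLOR_BGR2HSV)
E
```

```text
coup [0.64147085 0.17964626 0.084     ] [0.63949291 0.18194096 0.084     ] (array([0.6408444 , 0.18075302, 0.08522888]), [np.float64(0.0013883835641465981), np.float64(0.0013883835641463657)])
pivot [ 0.60302413 -0.08682427  0.055     ] (array([ 0.60325392, -0.08582909,  0.05009763]), [np.float64(0.001271524442096038), np.float64(0.0012715244420958706)])
corner [ 0.64243162 -0.04188798  0.012     ]
corner [ 0.62832524 -0.14145189  0.012     ]
corner [ 0.49560893 -0.12354987  0.012     ]
corner [ 0.50827059 -0.02464213  0.012     ]
handle [ 0.46232051 -0.03583843  0.042     ]
handle [ 0.45439088 -0.09497361  0.042     ]
```

drive_tool:
  deltas:
    - {"dx": -3,"dy": -0.6,"dz": 0.4,"spin": -2,"fingers": 8.5}
    - {"dx": -9,"dy": -1.6,"dz": 1.2,"spin": -6,"fingers": 8.5}
    - {"dx": -15,"dy": -2.6,"dz": 2.1,"spin": -10,"fingers": 8.5}
    - {"dx": -21,"dy": -3.7,"dz": 3,"spin": -14,"fingers": 8.5}
    - {"dx": -27,"dy": -4.7,"dz": 3.8,"spin": -17,"fingers": 8.5}
    - {"dx": -33,"dy": -5.8,"dz": 4.7,"spin": -19,"fingers": 8.5}
    - {"dx": -39,"dy": -6.8,"dz": 5.5,"spin": -19,"fingers": 8.5}
    - {"dx": -44,"dy": -7.7,"dz": 6.3,"spin": -19,"fingers": 8.5}

```text
time: 1.25
ee_pos: [0.6061, 0.2263, 0.3411]
tcp_rot: [-180.0, -0.0, 172.6]
wrist_force: [0.9, 0.5, 0.7]
opening: 0.0856
```

drive_tool:
  deltas:
    - {"dx": -3,"dy": -1.6,"dz": 0.5,"spin": 0,"fingers": 5}
    - {"dx": -5.5,"dy": -3,"dz": 1,"spin": 0,"fingers": 5}
    - {"dx": -6.9,"dy": -3.8,"dz": 1,"spin": 0,"fingers": 5}
    - {"dx": -6.9,"dy": -3.8,"dz": 1,"spin": 0,"fingers": 5}
    - {"dx": -6.9,"dy": -3.8,"dz": 1,"spin": 0,"fingers": 5}
    - {"dx": -6.9,"dy": -3.8,"dz": 1,"spin": 0,"fingers": 5}
    - {"dx": -6.9,"dy": -3.8,"dz": 1,"spin": 0,"fingers": 5}
    - {"dx": -6.9,"dy": -3.8,"dz": 1,"spin": 0,"fingers": 5}

```text
time: 2.25
ee_pos: [0.6677, 0.1817, 0.3319]
tcp_rot: [180.0, 0.0, 172.6]
wrist_force: [0.3, 0.4, 0.2]
opening: 0.0501
```

```bash
python3 - <<'E'
from h import *
c=camera("wrist"); cv2.imwrite("pics/w1.png",c["image"]); o=bot.get_obs();print(o["ee_pos"],o["tcp_rot"],o["q"],c["T"].round(4).tolist())
E
```

```text
[0.66780184 0.18161931 0.33187976] [1.79994515e+02 1.37620775e-02 1.72612701e+02] [ 1.52145424e+01  2.44562726e+01  2.54809754e+01  9.10098899e+01
 -2.25794979e-04  2.26018406e+01] [[0.1269, 0.9496, 0.2868, 0.594], [0.9919, -0.1211, -0.038, 0.1917], [-0.0014, 0.2893, -0.9572, 0.3017], [0.0, 0.0, 0.0, 1.0]]
```

View pics/w1.png

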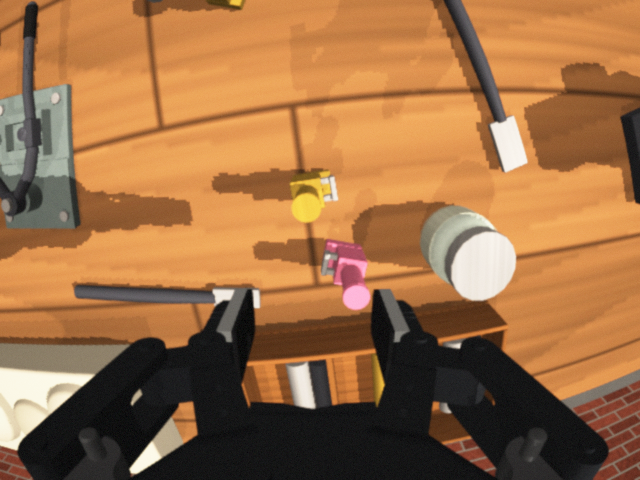

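The wrist view shows the bare brass coupling with its neck top at about (307,208) and its clip out at (330,188). The pink one is at (355,295). I'll crop it and measure.

```bash
python3 - <<'E'
from h import *
c=camera("wrist");im=c["image"]
a=cv2.resize(im[155:235,270:350],(600,600),interpolation=cv2.INTER_CUBIC)
cv2.imwrite("pics/w1c.png",a)
E
```

```text
(no output)
```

View pics/w1c.png

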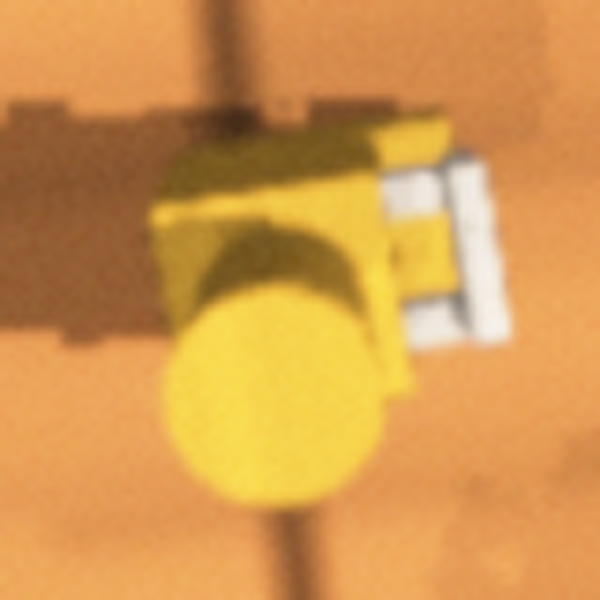

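```bash
python3 - <<'E'
from h import *
c=camera("wrist")
P=lambda u,v,z:onz(c,270+u/7.5,155+v/7.5,z,True)
n=P(274,395,.084);print("neck",n)
print("neck diam",np.linalg.norm(P(163,395,.084)-P(384,395,.084)))
a,b,d=P(150,215,.044),P(382,172,.044),P(412,392,.044)
for p,q in((a,b),(b,d)):
  v=q-p;print("edge",np.linalg.norm(v),np.degrees(np.arctan2(v[1],v[0])))
print("body centre",(a+d)/2)
e,f=P(480,158,.036),P(510,340,.036);v=f-e;m=(e+f)/2
print("clip",np.linalg.norm(v),np.degrees(np.arctan2(v[1],v[0])),m-n,np.linalg.norm((m-n)[:2]))
E
```

```text
neck [0.64050711 0.18163293 0.084     ]
neck diam 0.017653614339435655
edge 0.02198398516014958 93.23209575215053
edge 0.021172139394003964 0.6655171720421204
body centre [0.64043373 0.18169121 0.044     ]
clip 0.018088815414237982 2.657979493341941 [-0.00134892  0.02084692 -0.048     ] 0.020890511899298737
```

drive_tool:
  deltas:
    - {"dx": 1.4,"dy": -0.2,"dz": 0,"spin": 0,"fingers": 5}
    - {"dx": 2.7,"dy": -0.35,"dz": 1,"spin": 0,"fingers": 5}
    - {"dx": 2.7,"dy": -0.35,"dz": 3,"spin": 0,"fingers": 5}
    - {"dx": 2.7,"dy": -0.35,"dz": 5,"spin": 0,"fingers": 5}
    - {"dx": 2.7,"dy": -0.35,"dz": 5,"spin": 0,"fingers": 5}
    - {"dx": 2.7,"dy": -0.35,"dz": 5,"spin": 0,"fingers": 5}
    - {"dx": 2.7,"dy": -0.35,"dz": 5,"spin": 0,"fingers": 5}
    - {"dx": 2.7,"dy": -0.35,"dz": 5,"spin": 0,"fingers": 5}

```text
time: 3.4
ee_pos: [0.6409, 0.1815, 0.2824]
tcp_rot: [180.0, 0.1, 172.6]
wrist_force: [0.4, 0.8, -0.2]
opening: 0.0498
```

```bash
python3 - <<'E'
from h import *
c=camera("wrist"); cv2.imwrite("pics/w2.png",c["image"]); o=bot.get_obs();print(o["ee_pos"],o["tcp_rot"])
E
```

```text
[0.64084856 0.18144301 0.28222838] [1.79982207e+02 3.86214583e-02 1.72593455e+02]
```

View pics/w2.png

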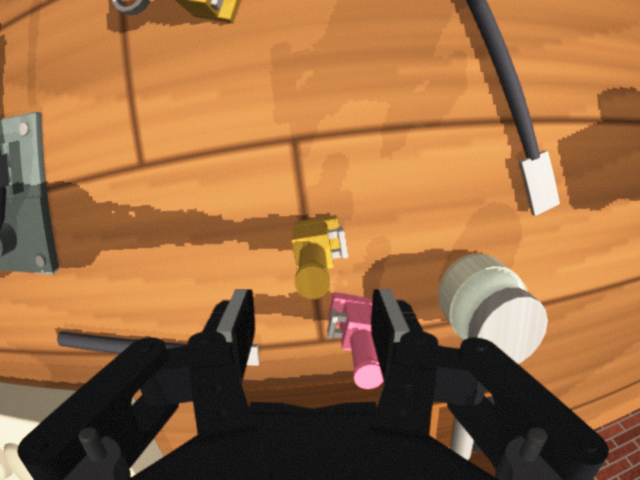

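The brass neck, at (312,282), is centred between the pads and clear of the pink one. I'll descend and grip.

drive_tool:
  deltas:
    - {"dx": 0,"dy": 0,"dz": 2,"spin": 0,"fingers": 5}
    - {"dx": 0,"dy": 0,"dz": 4,"spin": 0,"fingers": 5}
    - {"dx": 0,"dy": 0,"dz": 5.2,"spin": 0,"fingers": 5}
    - {"dx": 0,"dy": 0,"dz": 5.6,"spin": 0,"fingers": 5}
    - {"dx": 0,"dy": 0,"dz": 5.6,"spin": 0,"fingers": 3}
    - {"dx": 0,"dy": 0,"dz": 5.6,"spin": 0,"fingers": 1}
    - {"dx": 0,"dy": 0,"dz": 5.6,"spin": 0,"fingers": 1}
    - {"dx": 0,"dy": 0,"dz": 5.6,"spin": 0,"fingers": 1}
  force: 30

```text
time: 4.45
ee_pos: [0.6409, 0.1814, 0.2265]
tcp_rot: [180.0, 0.1, 172.6]
wrist_force: [-0.1, -0.4, 4.0]
opening: 0.0152
```

drive_tool:
  deltas:
    - {"dx": 0,"dy": 0,"dz": -3,"spin": 0,"fingers": 1}
    - {"dx": 0,"dy": 0,"dz": -7,"spin": 0,"fingers": 1}
    - {"dx": 0.2,"dy": -3,"dz": -10,"spin": 2,"fingers": 1}
    - {"dx": 0.4,"dy": -8.5,"dz": -11,"spin": 5,"fingers": 1}
    - {"dx": 0.5,"dy": -14,"dz": -11,"spin": 8,"fingers": 1}
    - {"dx": 0.6,"dy": -20,"dz": -11,"spin": 10,"fingers": 1}
    - {"dx": 0.6,"dy": -24.5,"dz": -11,"spin": 10,"fingers": 1}
    - {"dx": 0.6,"dy": -26.5,"dz": -11,"spin": 10,"fingers": 1}

```text
time: 5.45
ee_pos: [0.6001, -0.0828, 0.3354]
tcp_rot: [-180.0, -0.0, 162.5]
wrist_force: [0.3, 1.0, -2.3]
opening: 0.0147
```

```bash
python3 - <<'E'
from h import *
c=camera("wrist"); cv2.imwrite("pics/w3.png",c["image"]); o=bot.get_obs();print(o["ee_pos"],o["tcp_rot"],np.abs(o["qd"]).max())
E
```

```text
[ 0.6000971  -0.08374245  0.3353929 ] [-1.79950363e+02 -2.28468633e-02  1.62450493e+02] 2.994508010442819
```

View pics/w3.png

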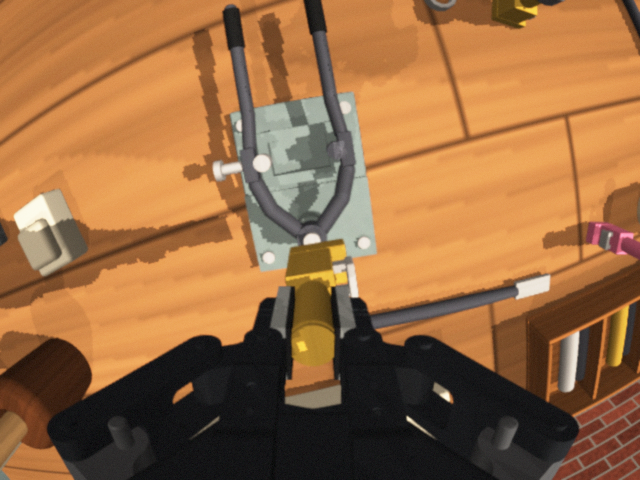

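The wrist view shows the whole pincers: the pivot at (312,238), the screw at (222,168) and the cradle at (300,155). The held coupling's clip points right, towards the left jaw.

```bash
python3 - <<'E'
from h import *
im=cv2.imread("pics/w3.png")
cv2.imwrite("pics/w3c.png",cv2.resize(im[85:275,215:395],(568,600),interpolation=cv2.INTER_CUBIC))
E
```

```text
(no output)
```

View pics/w3c.png

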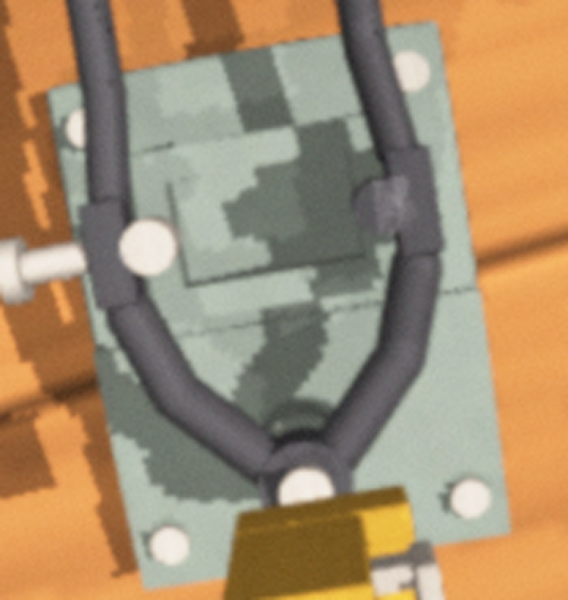

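```bash
cat > pin.py <<'E'
from h import *
import json
E
python3 - <<'E'
from h import *
c=camera("wrist");print(c["T"][:3,3])
P=lambda u,v,z:onz(c,215+u/3.156,85+v/3.156,z,True)
C=[P(*k,.012) for k in((50,92),(438,22),(510,530),(145,588))]
TL,TR,BR,BL=C
ang=lambda v:np.degrees(np.arctan2(v[1],v[0]))
print("sides x:",ang(BL-TL),ang(BR-TR),"y:",ang(TR-TL)-90,ang(BR-BL)-90)
print([round(float(np.linalg.norm(a-b)),4) for a,b in((BL,TL),(BR,TR),(TR,TL),(BR,BL))],"centre",sum(C)/4)
yaw=np.radians(np.mean([ang(BL-TL),ang(BR-TR),ang(TR-TL)-90,ang(BR-BL)-90]))
R=np.array([[np.cos(yaw),-np.sin(yaw)],[np.sin(yaw),np.cos(yaw)]])
print("yaw",np.degrees(yaw))
# nest from pivot
for z in(.049,.055):
  pv=P(305,490,z)[:2];print("pivot",z,pv,"nest",pv-R@[.06,0])
nest=P(305,490,.052)[:2]-R@[.06,0]
print("centre base in pincer frame",R.T@((sum(C)/4)[:2]-nest))
for n,(u,v),z in [("slot corner(13,-22)",(187,285),.024),("slot corner floor",(187,285),.012),("slot right end",(370,255),.024),("slot leftedge top",(170,180),.024),("screw tip",(175,245),.042),("left jaw tip",(357,207),.042),("lhandle top",(358,10),.042),("rhandle",(88,10),.042)]:
  print(n,R.T@(P(u,v,z)[:2]-nest))
E
```

```text
[ 0.52912374 -0.06108725  0.30526967]
sides x: -8.753981019302813 -7.950890867831852 y: -7.7630719261198635 -7.807281980741109
[0.1333, 0.1334, 0.0978, 0.0996] centre [ 0.57007029 -0.08059507  0.012     ]
yaw -8.06880644849891
pivot 0.049 [ 0.60476315 -0.08619906] nest [ 0.54535714 -0.07777733]
pivot 0.055 [ 0.60299222 -0.08561112] nest [ 0.54358621 -0.07718939]
centre base in pincer frame [0.02578196 0.00051218]
slot corner(13,-22) [ 0.01282062 -0.02118912]
slot corner floor [ 0.0141141  -0.02269381]
slot right end [0.01293143 0.02347881]
slot leftedge top [-0.01297235 -0.02065787]
screw tip [ 0.00142613 -0.01996146]
left jaw tip [-0.0001908   0.02169704]
lhandle top [-0.04395459  0.02900994]
rhandle [-0.05490112 -0.02990727]
```

drive_tool:
  deltas:
    - {"dx": 1.5,"dy": -0.4,"dz": 0,"spin": 0,"fingers": 1}
    - {"dx": 3.5,"dy": -1,"dz": 1,"spin": 0,"fingers": 1}
    - {"dx": 5,"dy": -1.4,"dz": 2,"spin": 0,"fingers": 1}
    - {"dx": 5.4,"dy": -1.5,"dz": 3,"spin": 0,"fingers": 1}
    - {"dx": 5.4,"dy": -1.5,"dz": 3.5,"spin": 0,"fingers": 1}
    - {"dx": 5.4,"dy": -1.5,"dz": 3.5,"spin": 0,"fingers": 1}
    - {"dx": 5.4,"dy": -1.5,"dz": 3.5,"spin": 0,"fingers": 1}
    - {"dx": 5.4,"dy": -1.5,"dz": 3.5,"spin": 0,"fingers": 1}

```text
time: 6.55
ee_pos: [0.5449, -0.0788, 0.3009]
tcp_rot: [180.0, 0.0, 162.6]
wrist_force: [-0.4, -0.2, -2.4]
opening: 0.0153
```

```bash
python3 - <<'E'
from h import *
c=camera("wrist"); cv2.imwrite("pics/w4.png",c["image"]); o=bot.get_obs();print(o["ee_pos"],o["tcp_rot"],np.abs(o["qd"]).max(),o["wrist_force"])
s=camera("scene")["image"]
cv2.imwrite("pics/w4s.png",np.hstack([cv2.resize(c["image"][60:360,180:480],(400,400)),cv2.resize(s[180:310,240:370],(400,400),interpolation=cv2.INTER_CUBIC)]))
E
```

```text
[ 0.54483816 -0.0787692   0.30091972] [1.79996427e+02 1.75836083e-02 1.62594853e+02] 0.24825475668746005 [ 0.18207751  0.58032488 -2.79118013]
```

View pics/w4s.png

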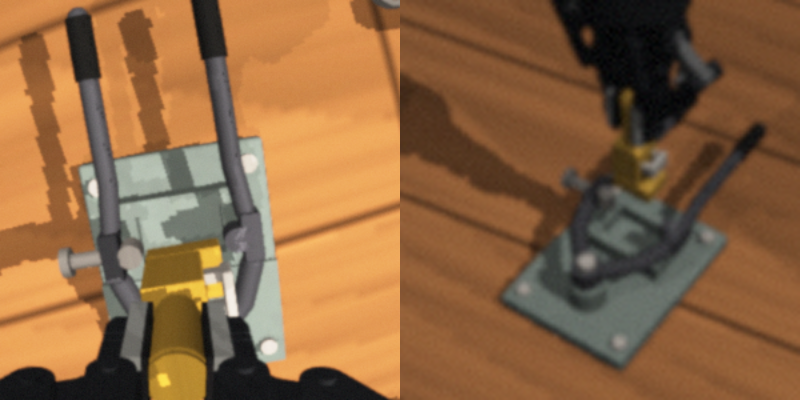

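The arm was still settling when w3 was taken, so I'll re-measure the nest from this still view.

```bash
python3 - <<'E'
from h import *
im=cv2.imread("pics/w4.png")
cv2.imwrite("pics/w4c.png",cv2.resize(im[150:350,225:405],(720,800))[:600])
E
```

```text
(no output)
```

View pics/w4c.png

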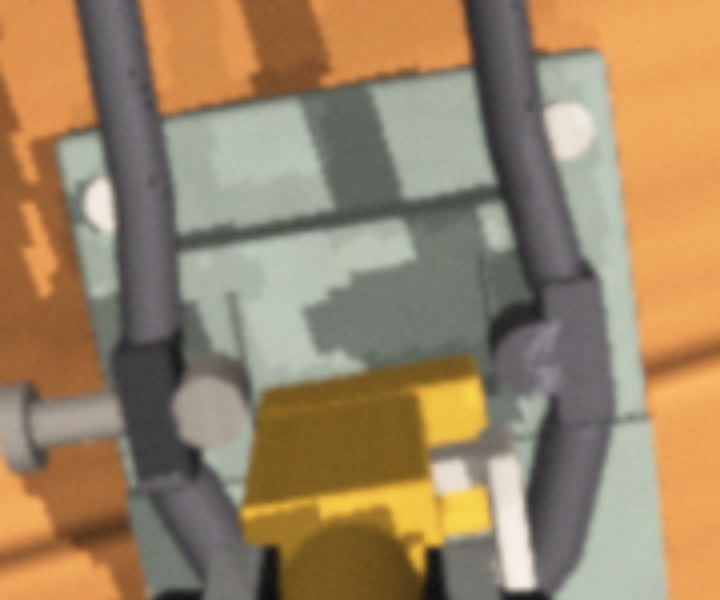

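```bash
python3 - <<'E'
from h import *
c=camera("wrist");o=bot.get_obs();print(c["T"][:3,3],o["ee_pos"])
P=lambda u,v,z:onz(c,225+u/4,150+v/4,z,True)
yaw=np.radians(-8.0)
R=np.array([[np.cos(yaw),-np.sin(yaw)],[np.sin(yaw),np.cos(yaw)]])
ang=lambda v:np.degrees(np.arctan2(v[1],v[0]))
for n,(u,v),z,e in [("slot--",(230,292),.024,(-.013,-.022)),("slot-+",(482,238),.024,(-.013,.022)),("TL",(58,142),.012,(-.0425,-.05)),("TR",(600,50),.012,(-.0425,.05))]:
  p=P(u,v,z)[:2];print(n,p,"nest->",p-R@np.array(e))
a,b=P(58,142,.012),P(600,50,.012);print("base edge yaw",ang(b-a)-90,np.linalg.norm(b-a))
a,b=P(230,292,.024),P(482,238,.024);print("slot yaw",ang(b-a)-90,np.linalg.norm(b-a))
z=o["ee_pos"][2]-.2265
a,b=P(265,395,z),P(477,357,z);y=ang(b-a)-90;print("foot",np.linalg.norm(b-a),"yaw",y,a,b)
y=np.radians(y);Rc=np.array([[np.cos(y),-np.sin(y)],[np.sin(y),np.cos(y)]])
print("axis from foot",a[:2]-Rc@[-.011,-.011],b[:2]-Rc@[-.011,.019])
for n,(u,v) in [("screw",(212,412)),("screw R",(248,405)),("jawL",(495,345))]:
  print(n,R.T@(P(u,v,.042)[:2]-[.5445,-.077]))
E
```

```text
[ 0.473803   -0.05628122  0.27069534] [ 0.5447375  -0.07879878  0.30083857]
slot-- [ 0.5291114  -0.09552509] nest-> [ 0.54504669 -0.07554844]
slot-+ [ 0.53284558 -0.05153966] nest-> [ 0.54265725 -0.07513481]
TL [ 0.49632405 -0.11810689] nest-> [ 0.5453691  -0.07450834]
TR [ 0.50926449 -0.02188214] nest-> [ 0.54439223 -0.0773104 ]
base edge yaw -7.659262725974088 0.0970909684442345
slot yaw -4.852537727425229 0.04414365189806214
foot 0.02997664561365821 yaw -6.63177777964394 [ 0.53336022 -0.08758947  0.07433857] [ 0.53682216 -0.0578134   0.07433857]
axis from foot [ 0.54555698 -0.07793344] [ 0.54555429 -0.07795663]
screw [ 0.00236963 -0.02488045]
screw R [ 0.00212072 -0.01882789]
jawL [-0.00149316  0.02228002]
```

drive_tool:
  deltas:
    - {"dx": 0.06,"dy": -0.2,"dz": 0.3,"spin": 1,"fingers": 1}
    - {"dx": 0.06,"dy": -0.2,"dz": 1.2,"spin": 1,"fingers": 1}
    - {"dx": 0.06,"dy": -0.2,"dz": 2.4,"spin": 1,"fingers": 1}
    - {"dx": 0.06,"dy": -0.2,"dz": 3.4,"spin": 1,"fingers": 1}
    - {"dx": 0.06,"dy": -0.2,"dz": 4.2,"spin": 1,"fingers": 1}
    - {"dx": 0.06,"dy": -0.2,"dz": 4.7,"spin": 1,"fingers": 1}
    - {"dx": 0.06,"dy": -0.2,"dz": 5.1,"spin": 1,"fingers": 1}
    - {"dx": 0.06,"dy": -0.2,"dz": 5.3,"spin": 1,"fingers": 1}

```text
time: 7.7
ee_pos: [0.5435, -0.0805, 0.2476]
tcp_rot: [180.0, 0.0, 161.6]
wrist_force: [-0.5, 0.3, -1.9]
opening: 0.0149
```

```bash
python3 - <<'E'
from h import *
c=camera("wrist"); s=camera("scene")["image"]; o=bot.get_obs();print(o["ee_pos"],o["tcp_rot"],o["wrist_force"],o["torque"])
cv2.imwrite("pics/w5.png",np.hstack([cv2.resize(c["image"][60:360,180:480],(400,400)),cv2.resize(s[180:310,240:370],(400,400),interpolation=cv2.INTER_CUBIC)]))
E
```

```text
[ 0.54346023 -0.08046483  0.24763381] [ 1.79999000e+02 -1.26583606e-03  1.61598734e+02] [ 0.16990681 -0.85113879 -2.70062298] [0.01533036 0.00923759 0.00577428]
```

View pics/w5.png

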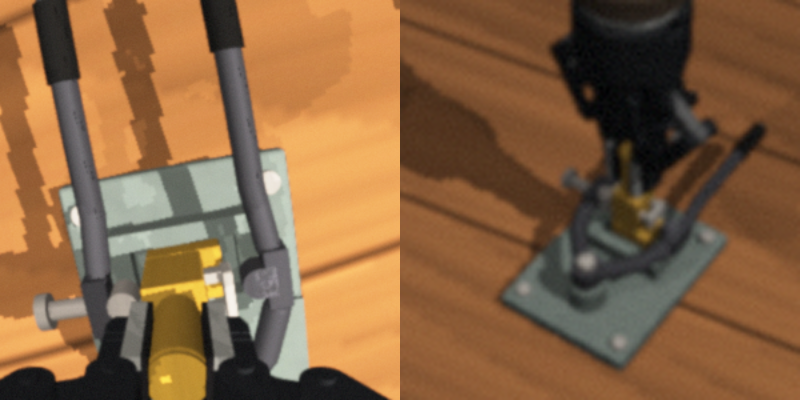

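There's no contact force, and the coupling is centred between screw and jaw with its foot just inside the slot. I'll lower it on slowly.

drive_tool:
  deltas:
    - {"dx": 0,"dy": 0,"dz": 0.15,"spin": 0,"fingers": 1}
    - {"dx": 0,"dy": 0,"dz": 0.3,"spin": 0,"fingers": 1}
    - {"dx": 0,"dy": 0,"dz": 0.45,"spin": 0,"fingers": 1}
    - {"dx": 0,"dy": 0,"dz": 0.6,"spin": 0,"fingers": 1}
    - {"dx": 0,"dy": 0,"dz": 0.7,"spin": 0,"fingers": 1}
    - {"dx": 0,"dy": 0,"dz": 0.78,"spin": 0,"fingers": 1}
    - {"dx": 0,"dy": 0,"dz": 0.85,"spin": 0,"fingers": 1}
    - {"dx": 0,"dy": 0,"dz": 0.85,"spin": 0,"fingers": 1}

```text
time: 8.8
ee_pos: [0.5435, -0.0805, 0.2392]
tcp_rot: [-180.0, -0.0, 161.6]
wrist_force: [-0.2, -1.2, -2.9]
opening: 0.0146
```

drive_tool:
  deltas:
    - {"dx": 0,"dy": 0,"dz": 0.05,"spin": 0,"fingers": 1}
    - {"dx": 0,"dy": 0,"dz": 0.07,"spin": 0,"fingers": 1}
    - {"dx": 0,"dy": 0,"dz": 0.07,"spin": 0,"fingers": 1.4}
    - {"dx": 0,"dy": 0,"dz": 0.07,"spin": 0,"fingers": 3}
    - {"dx": 0,"dy": 0,"dz": 0.07,"spin": 0,"fingers": 4}
    - {"dx": 0,"dy": 0,"dz": 0.07,"spin": 0,"fingers": 4}
    - {"dx": 0,"dy": 0,"dz": 0.07,"spin": 0,"fingers": 4}
    - {"dx": 0,"dy": 0,"dz": 0.07,"spin": 0,"fingers": 4}

```text
time: 9.8
ee_pos: [0.5435, -0.0805, 0.2385]
tcp_rot: [180.0, 0.0, 161.6]
wrist_force: [-0.2, -0.5, -0.2]
opening: 0.0399
```

Released. I'll lift straight up, move over the handles with the jaws turned across them, and look.

drive_tool:
  deltas:
    - {"dx": 0,"dy": 0,"dz": -1.5,"spin": 0,"fingers": 4}
    - {"dx": 0,"dy": 0,"dz": -4.5,"spin": 0,"fingers": 4}
    - {"dx": 0,"dy": 0,"dz": -7.5,"spin": -2,"fingers": 4}
    - {"dx": 2,"dy": -0.2,"dz": -9,"spin": -5,"fingers": 6}
    - {"dx": 4.5,"dy": -0.5,"dz": -9,"spin": -9,"fingers": 8.5}
    - {"dx": 6.5,"dy": -0.7,"dz": -9,"spin": -10.5,"fingers": 8.5}
    - {"dx": 6.5,"dy": -0.7,"dz": -9,"spin": -10.5,"fingers": 8.5}
    - {"dx": 6.5,"dy": -0.7,"dz": -9,"spin": -10.5,"fingers": 8.5}

```text
time: 10.8
ee_pos: [0.4801, -0.0667, 0.3292]
tcp_rot: [-180.0, 0.1, 172.1]
wrist_force: [-0.2, 0.2, 0.3]
opening: 0.0848
```

```bash
python3 - <<'E'
from h import *
c=camera("wrist"); s=camera("scene")["image"];t=camera("top")["image"]; o=bot.get_obs();print(o["ee_pos"],o["tcp_rot"],o["wrist_force"],np.abs(o["qd"]).max())
cv2.imwrite("pics/w6w.png",c["image"]);cv2.imwrite("pics/w6t.png",t);cv2.imwrite("pics/w6ss.png",s)
cv2.imwrite("pics/w6.png",np.hstack([cv2.resize(c["image"],(480,360))[:, :],np.hstack([cv2.resize(s[200:290,270:350],(320,360),interpolation=cv2.INTER_CUBIC)])]))
E
```

```text
[ 0.48010306 -0.06669914  0.32845732] [ 1.79999428e+02 -7.72059122e-03  1.72081087e+02] [ 0.03672419 -0.28617989 -0.75983274] 0.21264295549819834
```

View pics/w6.png

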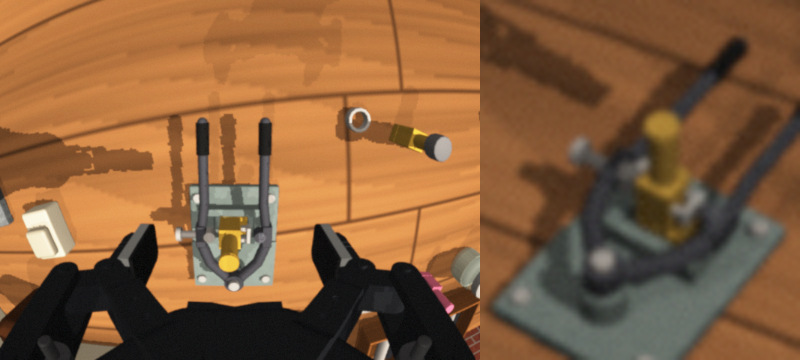

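The coupling stands upright in the nest with its clip out towards the left jaw. Handle bars are visible at about (270,220) and (350,220) in the full image. I'll measure the bars and the clip.

```bash
python3 - <<'E'
from h import *
c=camera("wrist");im=cv2.imread("pics/w6w.png");o=bot.get_obs();print(o["ee_pos"],o["tcp_rot"][2])
cv2.imwrite("pics/w6c.png",cv2.resize(im[150:400,235:385],(480,800),interpolation=cv2.INTER_CUBIC)[:600])
g=cv2.cvtColor(im,cv2.COLOR_BGR2HSV)
yaw=np.radians(-7.9);R=np.array([[np.cos(yaw),-np.sin(yaw)],[np.sin(yaw),np.cos(yaw)]])
nest=np.array([.5444,-.0757])
for r in (185,200,215,225,235,245):
  m=(g[r,245:380,1]<90)&(g[r,245:380,2]<130)
  runs=[];st=None
  for i,x in enumerate(m):
    if x and st is None: st=i
    if not x and st is not None:
      if i-st>4: runs.append((245+st-.5,245+i-.5))
      st=None
  print(r,[[(R.T@(onz(c,u,r,.042,True)[:2]-nest)*1000).round(1).tolist() for u in q] for q in runs])
tp=R.T@(o["ee_pos"][:2]-nest);print("tcp in pincer",tp)
E
```

```text
[ 0.48004348 -0.06670366  0.32831808] 172.08053023036823
185 [[[-100.0, -34.9], [-99.9, -24.3]], [[-100.0, 23.1], [-100.1, 33.7]]]
200 [[[-89.3, -35.2], [-89.3, -24.5]], [[-89.3, 23.3], [-89.4, 33.3]]]
215 [[[-78.4, -34.1], [-78.4, -25.5]], [[-78.5, 24.3], [-78.5, 32.9]]]
225 [[[-71.0, -34.3], [-71.0, -25.6]], [[-71.1, 24.5], [-71.1, 33.1]]]
235 [[[-63.6, -34.6], [-63.6, -25.8]], [[-63.6, 24.7], [-63.7, 33.4]]]
245 [[[-55.9, -34.9], [-56.0, -25.3]], [[-56.1, 24.1], [-56.1, 33.7]]]
tcp in pincer [-6.49822373e-02  6.55054126e-05]
```

View pics/w6c.png

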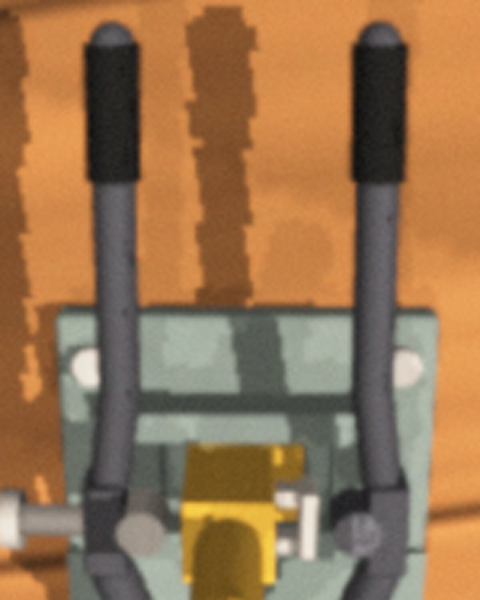

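drive_tool:
  deltas:
    - {"dx": 0,"dy": -0.05,"dz": 1.5,"spin": 0,"fingers": 8.5}
    - {"dx": 0,"dy": -0.05,"dz": 4.5,"spin": 0,"fingers": 8.5}
    - {"dx": 0,"dy": -0.05,"dz": 7.5,"spin": 0,"fingers": 8.5}
    - {"dx": 0,"dy": -0.05,"dz": 10,"spin": 0,"fingers": 8.5}
    - {"dx": 0,"dy": -0.05,"dz": 12,"spin": 0,"fingers": 8.5}
    - {"dx": 0,"dy": -0.05,"dz": 13.3,"spin": 0,"fingers": 8.5}
    - {"dx": 0,"dy": -0.05,"dz": 13.8,"spin": 0,"fingers": 8.5}
    - {"dx": 0,"dy": -0.05,"dz": 13.8,"spin": 0,"fingers": 8.5}

```text
time: 12.0
ee_pos: [0.4795, -0.0671, 0.1905]
tcp_rot: [180.0, -0.0, 172.1]
wrist_force: [-0.2, -0.6, -0.3]
opening: 0.0848
```

```bash
cat > look.py <<'E'
import sys
from h import *
n=sys.argv[1]
c=camera("wrist"); s=camera("scene")["image"]; o=bot.get_obs();print(o["time"],o["ee_pos"],o["tcp_rot"],o["wrist_force"],o["torque"],o["opening"])
cv2.imwrite(f"pics/{n}_w.png",c["image"]);cv2.imwrite(f"pics/{n}_s.png",s)
cv2.imwrite(f"pics/{n}.png",np.hstack([cv2.resize(c["image"],(480,360)),cv2.resize(s[200:290,270:350],(320,360),interpolation=cv2.INTER_CUBIC)]))
E
python3 look.py a1
```

```text
12.1 [ 0.47976414 -0.0671406   0.19114313] [-1.79998632e+02  5.68361197e-02  1.72098342e+02] [ 0.76273995 -0.40456508 -0.80920295] [-0.0307191   0.00849325 -0.01058549] 0.08529747334724579
```

View pics/a1.png

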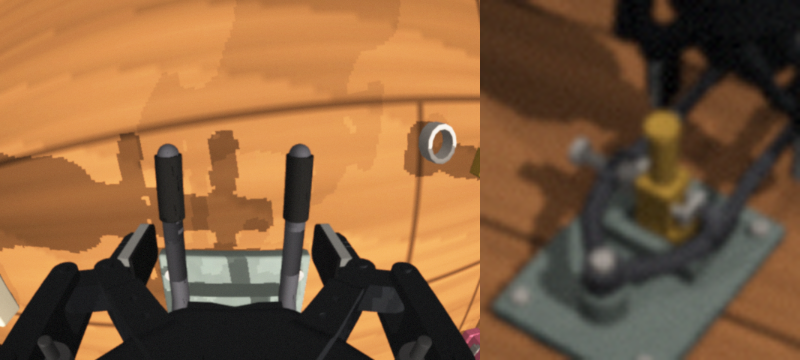

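The fingers straddle both bars (wrist (170,220) and (295,220)) with clearance. I start closing in small steps at minimum force.

drive_tool:
  deltas:
    - {"dx": 0,"dy": 0,"dz": 0,"spin": 0,"fingers": 7.8}
    - {"dx": 0,"dy": 0,"dz": 0,"spin": 0,"fingers": 7.3}
    - {"dx": 0,"dy": 0,"dz": 0,"spin": 0,"fingers": 7.0}
    - {"dx": 0,"dy": 0,"dz": 0,"spin": 0,"fingers": 6.85}
    - {"dx": 0,"dy": 0,"dz": 0,"spin": 0,"fingers": 6.7}
    - {"dx": 0,"dy": 0,"dz": 0,"spin": 0,"fingers": 6.55}
    - {"dx": 0,"dy": 0,"dz": 0,"spin": 0,"fingers": 6.4}
    - {"dx": 0,"dy": 0,"dz": 0,"spin": 0,"fingers": 6.25}
  force: 20

```text
time: 13.1
ee_pos: [0.4795, -0.0671, 0.1905]
tcp_rot: [-180.0, -0.0, 172.1]
wrist_force: [-0.0, -0.3, 0.0]
opening: 0.0625
```

```bash
python3 look.py a2
```

```text
13.2 [ 0.47947949 -0.06707884  0.1904471 ] [ 1.79999177e+02 -6.05324130e-03  1.72098378e+02] [ 1.4714021  -0.8658364   0.38504582] [ 0.02707853  0.04401126 -0.00701324] 0.062491742656999916
```

View pics/a2.png

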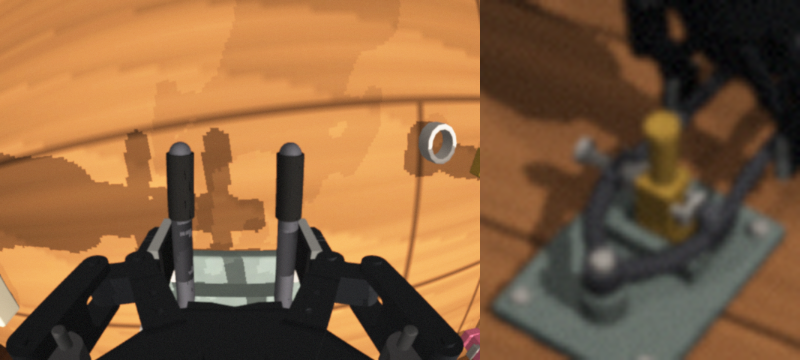

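drive_tool:
  deltas:
    - {"dx": 0,"dy": 0,"dz": 0,"spin": 0,"fingers": 6.15}
    - {"dx": 0,"dy": 0,"dz": 0,"spin": 0,"fingers": 6.05}
    - {"dx": 0,"dy": 0,"dz": 0,"spin": 0,"fingers": 5.95}
    - {"dx": 0,"dy": 0,"dz": 0,"spin": 0,"fingers": 5.85}
    - {"dx": 0,"dy": 0,"dz": 0,"spin": 0,"fingers": 5.75}
    - {"dx": 0,"dy": 0,"dz": 0,"spin": 0,"fingers": 5.65}
    - {"dx": 0,"dy": 0,"dz": 0,"spin": 0,"fingers": 5.55}
    - {"dx": 0,"dy": 0,"dz": 0,"spin": 0,"fingers": 5.45}

```text
time: 14.2
ee_pos: [0.4795, -0.0671, 0.1905]
tcp_rot: [-180.0, 0.0, 172.1]
wrist_force: [0.4, 0.8, 0.4]
opening: 0.0546
```

```bash
python3 look.py a3; python3 - <<'E'
import cv2,numpy as np
L=[cv2.resize(cv2.imread(f"pics/{n}")[215:265,300:350],(390,390),interpolation=cv2.INTER_CUBIC) for n in("a1_s.png","a3_s.png")]
cv2.imwrite("pics/cmp1.png",np.hstack(L))
E
```

```text
14.3 [ 0.47951275 -0.06706799  0.19048372] [1.79999413e+02 8.98796587e-04 1.72100970e+02] [-0.17184488 -0.06376778  0.03843735] [ 0.02168825 -0.00344088 -0.02343165] 0.05426162963249578
```

View pics/cmp1.png

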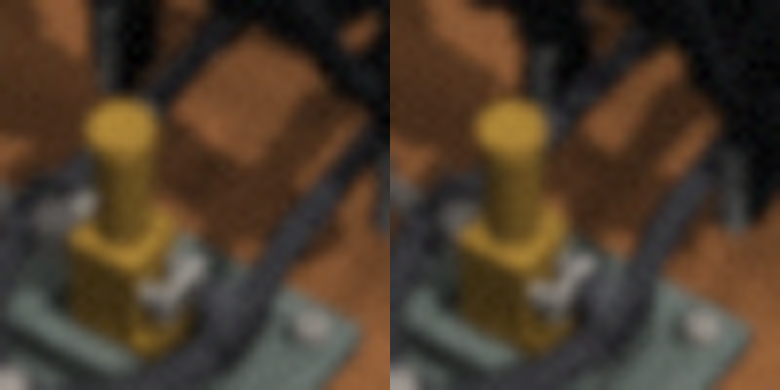

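The left jaw has come up to the clip, which is still out, and there's no lag in the opening. I continue at 0.5 mm per row.

drive_tool:
  deltas:
    - {"dx": 0,"dy": 0,"dz": 0,"spin": 0,"fingers": 5.4}
    - {"dx": 0,"dy": 0,"dz": 0,"spin": 0,"fingers": 5.35}
    - {"dx": 0,"dy": 0,"dz": 0,"spin": 0,"fingers": 5.3}
    - {"dx": 0,"dy": 0,"dz": 0,"spin": 0,"fingers": 5.25}
    - {"dx": 0,"dy": 0,"dz": 0,"spin": 0,"fingers": 5.2}
    - {"dx": 0,"dy": 0,"dz": 0,"spin": 0,"fingers": 5.15}
    - {"dx": 0,"dy": 0,"dz": 0,"spin": 0,"fingers": 5.1}
    - {"dx": 0,"dy": 0,"dz": 0,"spin": 0,"fingers": 5.05}

```text
time: 15.3
ee_pos: [0.4794, -0.067, 0.1909]
tcp_rot: [180.0, -0.0, 172.1]
wrist_force: [-4.4, -0.3, 6.4]
opening: 0.0507
```

```bash
python3 look.py a4; python3 - <<'E'
from h import *
v=[bot.get_obs() for _ in range(3)];print([x["opening"] for x in v])
L=[cv2.resize(cv2.imread(f"pics/{n}")[215:265,300:350],(390,390),interpolation=cv2.INTER_CUBIC) for n in("a3_s.png","a4_s.png")]
cv2.imwrite("pics/cmp2.png",np.hstack(L))
E
```

```text
15.4 [ 0.47936814 -0.06704635  0.19088088] [ 1.79996066e+02 -7.74593769e-03  1.72099949e+02] [-5.24302162  1.1823787   7.77305377] [ 0.0172063   0.82416052 -0.02748867] 0.05046963386690334
[0.05046963386690334, 0.05046963386690334, 0.05046963386690334]
```

View pics/cmp2.png

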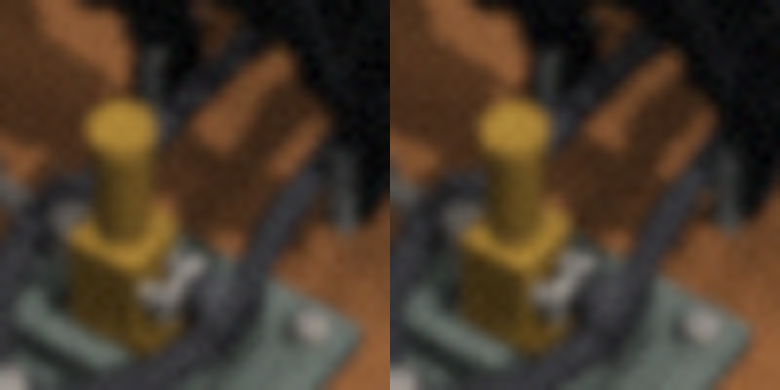

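Load has appeared on the wrist (z +7.8 N, x −5.2 N). The jaws have met the clip, and the pads drag on the bars as they swing. I'll shift the tool a little to relieve the drag without closing.

drive_tool:
  deltas:
    - {"dx": 0.01,"dy": 0,"dz": -0.02,"spin": 0,"fingers": 5.05}
    - {"dx": 0.03,"dy": 0,"dz": -0.04,"spin": 0,"fingers": 5.05}
    - {"dx": 0.03,"dy": 0,"dz": -0.04,"spin": 0,"fingers": 5.05}
    - {"dx": 0.03,"dy": 0,"dz": -0.04,"spin": 0,"fingers": 5.05}
    - {"dx": 0.03,"dy": 0,"dz": -0.04,"spin": 0,"fingers": 5.05}
    - {"dx": 0.03,"dy": 0,"dz": -0.04,"spin": 0,"fingers": 5.05}
    - {"dx": 0.03,"dy": 0,"dz": -0.04,"spin": 0,"fingers": 5.05}
    - {"dx": 0.03,"dy": 0,"dz": -0.04,"spin": 0,"fingers": 5.05}

```text
time: 16.4
ee_pos: [0.4793, -0.067, 0.191]
tcp_rot: [180.0, 0.0, 172.1]
wrist_force: [-1.5, 0.5, 5.9]
opening: 0.0504
```

drive_tool:
  deltas:
    - {"dx": 0.01,"dy": 0,"dz": -0.04,"spin": 0,"fingers": 5.05}
    - {"dx": 0.02,"dy": 0,"dz": -0.08,"spin": 0,"fingers": 5.0}
    - {"dx": 0.03,"dy": 0,"dz": -0.1,"spin": 0,"fingers": 4.97}
    - {"dx": 0.04,"dy": 0,"dz": -0.1,"spin": 0,"fingers": 4.94}
    - {"dx": 0.04,"dy": 0,"dz": -0.11,"spin": 0,"fingers": 4.91}
    - {"dx": 0.05,"dy": 0,"dz": -0.11,"spin": 0,"fingers": 4.88}
    - {"dx": 0.05,"dy": 0,"dz": -0.12,"spin": 0,"fingers": 4.85}
    - {"dx": 0.05,"dy": 0,"dz": -0.12,"spin": 0,"fingers": 4.85}

```text
time: 17.4
ee_pos: [0.4789, -0.067, 0.1917]
tcp_rot: [-180.0, 0.0, 172.1]
wrist_force: [5.6, -0.9, -7.5]
opening: 0.0486
```

```bash
python3 look.py a5; python3 - <<'E'
from h import *
L=[cv2.resize(cv2.imread(f"pics/{n}")[215:265,300:350],(390,390),interpolation=cv2.INTER_CUBIC) for n in("a3_s.png","a5_s.png")]
cv2.imwrite("pics/cmp3.png",np.hstack(L))
E
```

```text
17.5 [ 0.47887532 -0.06700213  0.19166641] [1.79998887e+02 9.97793054e-03 1.72096935e+02] [ 5.75224959 -0.92386408 -6.81549426] [-0.12385239 -0.95988497  0.03562933] 0.04854320830683353
```

View pics/cmp3.png

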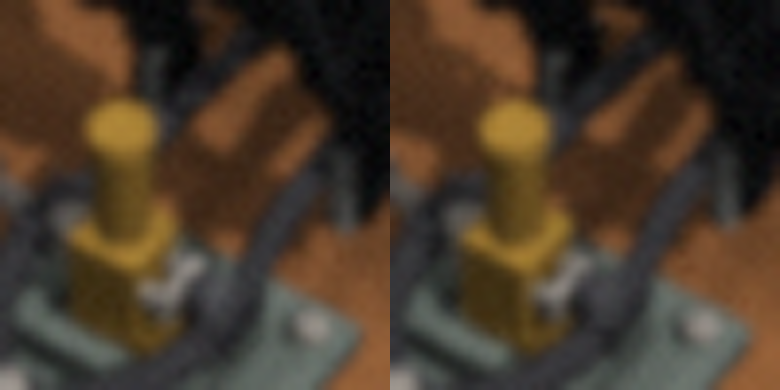

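View pics/a5.png

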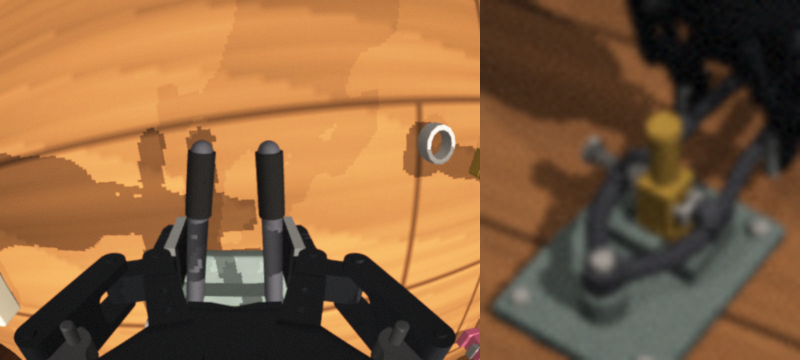

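The drag reversed (overcorrected), with z −7 N and x +5.7 N. Closing adds to it in the other direction, so I'll close 2.1 mm with almost no shift.

drive_tool:
  deltas:
    - {"dx": -0.01,"dy": 0,"dz": 0.02,"spin": 0,"fingers": 4.85}
    - {"dx": -0.01,"dy": 0,"dz": 0.02,"spin": 0,"fingers": 4.82}
    - {"dx": -0.01,"dy": 0,"dz": 0.01,"spin": 0,"fingers": 4.79}
    - {"dx": 0,"dy": 0,"dz": 0.01,"spin": 0,"fingers": 4.76}
    - {"dx": 0,"dy": 0,"dz": 0,"spin": 0,"fingers": 4.73}
    - {"dx": 0,"dy": 0,"dz": 0,"spin": 0,"fingers": 4.7}
    - {"dx": 0,"dy": 0,"dz": -0.01,"spin": 0,"fingers": 4.67}
    - {"dx": 0,"dy": 0,"dz": -0.01,"spin": 0,"fingers": 4.64}

```text
time: 18.5
ee_pos: [0.4787, -0.067, 0.192]
tcp_rot: [-180.0, -0.0, 172.1]
wrist_force: [4.6, -1.4, -6.6]
opening: 0.0466
```

drive_tool:
  deltas:
    - {"dx": -0.01,"dy": 0,"dz": 0.02,"spin": 0,"fingers": 4.61}
    - {"dx": -0.02,"dy": 0,"dz": 0.03,"spin": 0,"fingers": 4.58}
    - {"dx": -0.02,"dy": 0,"dz": 0.03,"spin": 0,"fingers": 4.55}
    - {"dx": -0.02,"dy": 0,"dz": 0.03,"spin": 0,"fingers": 4.52}
    - {"dx": -0.02,"dy": 0,"dz": 0.03,"spin": 0,"fingers": 4.49}
    - {"dx": -0.02,"dy": 0,"dz": 0.03,"spin": 0,"fingers": 4.46}
    - {"dx": -0.02,"dy": 0,"dz": 0.03,"spin": 0,"fingers": 4.43}
    - {"dx": -0.02,"dy": 0,"dz": 0.03,"spin": 0,"fingers": 4.4}

```text
time: 19.5
ee_pos: [0.4788, -0.067, 0.192]
tcp_rot: [-180.0, -0.0, 172.1]
wrist_force: [-4.2, -0.4, 4.6]
opening: 0.0441
```

```bash
python3 look.py a6; python3 - <<'E'
from h import *
L=[cv2.resize(cv2.imread(f"pics/{n}")[215:265,300:350],(390,390),interpolation=cv2.INTER_CUBIC) for n in("a5_s.png","a6_s.png")]
cv2.imwrite("pics/cmp4.png",np.hstack(L))
E
```

```text
19.6 [ 0.47876532 -0.0670122   0.19203247] [-1.79995911e+02 -1.60485686e-02  1.72093224e+02] [-5.18204596 -0.33314072  5.2162453 ] [-0.01449318  0.79853102  0.05491358] 0.04398662762920836
```

View pics/cmp4.png

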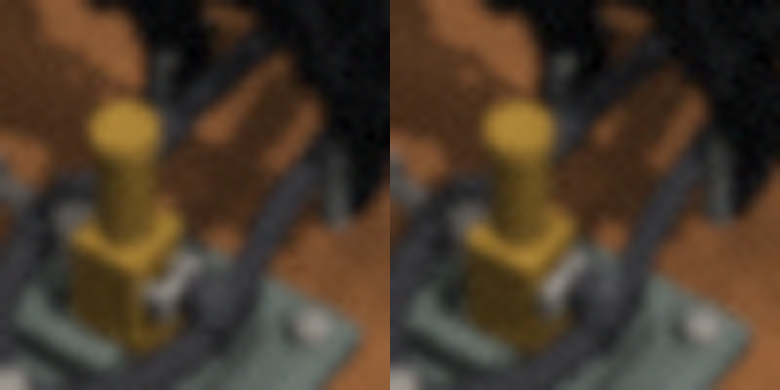

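The clip is moving in, visibly shorter at (560,275). I continue.

drive_tool:
  deltas:
    - {"dx": 0.01,"dy": 0,"dz": -0.01,"spin": 0,"fingers": 4.38}
    - {"dx": 0.01,"dy": 0,"dz": -0.02,"spin": 0,"fingers": 4.36}
    - {"dx": 0.02,"dy": 0,"dz": -0.02,"spin": 0,"fingers": 4.33}
    - {"dx": 0.02,"dy": 0,"dz": -0.03,"spin": 0,"fingers": 4.3}
    - {"dx": 0.02,"dy": 0,"dz": -0.03,"spin": 0,"fingers": 4.28}
    - {"dx": 0.02,"dy": 0,"dz": -0.03,"spin": 0,"fingers": 4.26}
    - {"dx": 0.02,"dy": 0,"dz": -0.03,"spin": 0,"fingers": 4.23}
    - {"dx": 0.02,"dy": 0,"dz": -0.04,"spin": 0,"fingers": 4.2}

```text
time: 20.6
ee_pos: [0.4788, -0.067, 0.1922]
tcp_rot: [180.0, 0.0, 172.1]
wrist_force: [-0.7, -1.3, -0.1]
opening: 0.0424
```

```bash
python3 look.py a7; python3 - <<'E'
from h import *
L=[cv2.resize(cv2.imread(f"pics/{n}")[215:265,300:350],(390,390),interpolation=cv2.INTER_CUBIC) for n in("a6_s.png","a7_s.png")]
cv2.imwrite("pics/cmp5.png",np.hstack(L))
E
```

```text
20.7 [ 0.47878049 -0.06696642  0.19219948] [1.79996429e+02 4.88346824e-03 1.72098993e+02] [-0.11995188 -1.39028461 -0.8981522 ] [-0.20153937  0.08350122 -0.01184759] 0.04196803168988936
```

View pics/cmp5.png

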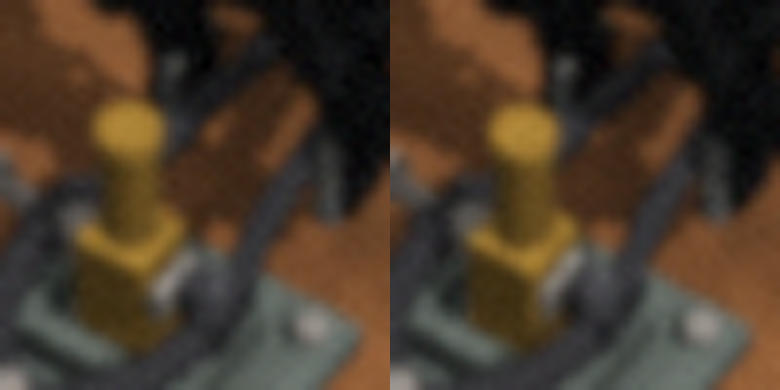

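Wrist forces are close to zero now: either the clip has given or the drag is just balanced. I'll test with a very small further squeeze and no shift.

drive_tool:
  deltas:
    - {"dx": 0,"dy": 0,"dz": 0,"spin": 0,"fingers": 4.19}
    - {"dx": 0,"dy": 0,"dz": 0,"spin": 0,"fingers": 4.17}
    - {"dx": 0,"dy": 0,"dz": 0,"spin": 0,"fingers": 4.16}
    - {"dx": 0,"dy": 0,"dz": 0,"spin": 0,"fingers": 4.14}
    - {"dx": 0,"dy": 0,"dz": 0,"spin": 0,"fingers": 4.13}
    - {"dx": 0,"dy": 0,"dz": 0,"spin": 0,"fingers": 4.11}
    - {"dx": 0,"dy": 0,"dz": 0,"spin": 0,"fingers": 4.1}
    - {"dx": 0,"dy": 0,"dz": 0,"spin": 0,"fingers": 4.1}

```text
time: 21.7
ee_pos: [0.4787, -0.067, 0.1923]
tcp_rot: [-180.0, -0.0, 172.1]
wrist_force: [-1.2, -1.0, -0.5]
opening: 0.0411
```

```bash
python3 look.py a8; python3 - <<'E'
from h import *
L=[cv2.resize(cv2.imread(f"pics/{n}")[215:265,300:350],(390,390),interpolation=cv2.INTER_CUBIC) for n in("a7_s.png","a8_s.png")]
cv2.imwrite("pics/cmp6.png",np.hstack(L))
E
```

```text
21.8 [ 0.4787102  -0.06698439  0.19229285] [1.79999525e+02 1.77362983e-03 1.72096289e+02] [-1.36784655 -1.23328143 -0.32568801] [-0.23825309  0.17380471 -0.01488261] 0.040791943026055245
```

View pics/cmp6.png

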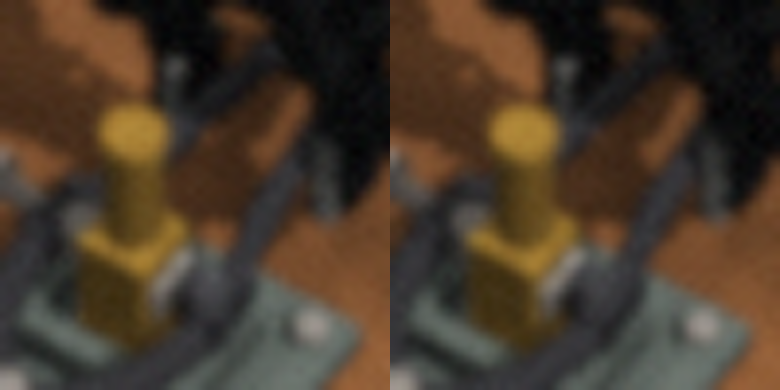

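No load builds up on squeezing 1 mm more, which suggests the clip has given. Rather than risk an overload, I'll let go, lift and check from above. There's time to squeeze again if needed.

drive_tool:
  deltas:
    - {"dx": 0,"dy": 0,"dz": 0,"spin": 0,"fingers": 4.6}
    - {"dx": 0,"dy": 0,"dz": 0,"spin": 0,"fingers": 6.5}
    - {"dx": 0,"dy": 0,"dz": 0,"spin": 0,"fingers": 8.5}
    - {"dx": 0,"dy": 0,"dz": -1,"spin": 0,"fingers": 8.5}
    - {"dx": 0,"dy": 0,"dz": -4.5,"spin": 0,"fingers": 8.5}
    - {"dx": 0,"dy": 0,"dz": -9,"spin": 0,"fingers": 8.5}
    - {"dx": 0,"dy": 0,"dz": -12.5,"spin": 0,"fingers": 8.5}
    - {"dx": 0,"dy": 0,"dz": -13,"spin": 0,"fingers": 8.5}

```text
time: 22.8
ee_pos: [0.4791, -0.067, 0.3256]
tcp_rot: [180.0, 0.3, 172.1]
wrist_force: [0.5, -0.2, 0.5]
opening: 0.0852
```

```bash
python3 look.py b1; python3 - <<'E'
from h import *
im=cv2.imread("pics/b1_w.png");s=cv2.imread("pics/b1_s.png")
cv2.imwrite("pics/b1c.png",np.hstack([cv2.resize(im[265:385,250:370],(500,500),interpolation=cv2.INTER_CUBIC),cv2.resize(s[205:265,300:336],(300,500),interpolation=cv2.INTER_CUBIC)]))
E
```

```text
22.9 [ 0.47878955 -0.0669738   0.32295671] [1.79997028e+02 7.32880081e-02 1.72100260e+02] [ 0.27353329 -0.33546138 -0.82533598] [ 0.0127999   0.05239897 -0.00239666] 0.08495630109727663
```

View pics/b1c.png

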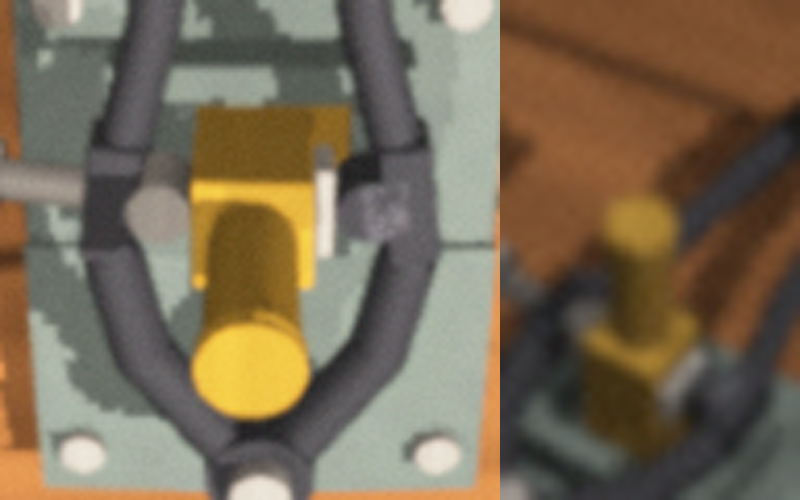

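The clip bridge lies flush against the body. Its face is about 20 px beyond a 125 px (22 mm) wide body, so roughly 3.6 mm against 4 mm for home and 10 mm for out. The coupling is upright. I'll make a last ray check on a still view before handing in.

```bash
python3 - <<'E'
from h import *
c=camera("wrist");cv2.imwrite("pics/fin.png",c["image"])
k=500/120
P=lambda u,v,z:onz(c,250+u/k,265+v/k,z,True)
yaw=np.radians(-7.9);R=np.array([[np.cos(yaw),-np.sin(yaw)],[np.sin(yaw),np.cos(yaw)]])
nest=[.5444,-.0757]
q=lambda u,v,z:(R.T@(P(u,v,z)[:2]-nest)*1000).round(1)
L,Rr=q(191,230,.056),q(317,230,.056);f=q(336,215,.048);n=q(250,370,.096)
print("body",L,Rr,"clip face",f,"neck top",n)
d=cv2.absdiff(cv2.imread("pics/top0.png"),camera("top")["image"]);print(bot.get_obs()["wrist_force"])
t0=cv2.imread("pics/top0.png");t=camera("top")["image"]
m=(cv2.GaussianBlur(d,(5,5),0).max(2)>45).astype(np.uint8)
n_,_,st,_=cv2.connectedComponentsWithStats(m);print([s.tolist() for s in st[1:] if s[4]>15])
E
```

```text
body [ -5.6 -12.3] [-5.7  9.7] clip face [-4.2 13.4] neck top [-3.6 -1.7]
[ 0.57645792  0.49485252 -0.89390652]
[[214, 193, 13, 11, 100], [229, 198, 29, 13, 202], [221, 204, 5, 4, 18], [191, 206, 376, 274, 38034], [0, 369, 53, 54, 1555], [152, 369, 90, 44, 1782], [358, 407, 49, 30, 676], [355, 438, 122, 42, 3138], [261, 448, 78, 32, 1771], [541, 467, 5, 13, 60], [0, 468, 27, 12, 189]]
```

The clip face is 14.7 mm from the axis (15 mm is home), and the top view shows changes only at the coupling's old place and around the arm. Handing in.

```bash
python3 - <<'E'
from workcell import bot
print(bot.job_done()); print(bot.get_obs()["time"])
E
```

```text
the job is handed in; nothing more can be done
None
the job is handed in; nothing more can be done
```

The brass coupling is standing in the nest with its clip pressed home, and I handed the job in after about 23 of the 45 s. No verdict was reported.

- **Placing:** I took the bare brass coupling with the clip out by its neck and stood it in the nest with the clip facing the left jaw. It went in without any contact load on the wrist, and I let go.
- **Squeezing:** I closed both handles in small position steps at the lowest grip setting until the load fell away and stayed away. Then I opened the fingers and lifted clear.

**Last checks:**
- **Clip:** its face measures 14.7 mm from the body's centre line (15 mm is home, 21 mm is out). In the close view it lies flush against the body.
- **Coupling:** it stands upright between the jaws, with the arm clear and no load on the wrist.
- **Bystanders:** the top view differs from the start only where the coupling used to stand and in one large area around the arm and pincers. That area would hide any change inside it.

**What was less certain:**
- **Handle force:** it could not be measured directly. The pads dragged on the bars during the squeeze, about 9 N at the wrist across both handles, and I shifted the tool to relieve it.
- **Neck position:** the final ray check put the neck 3.6 mm off the nest's centre along x, more than the slot's 2 mm of play allows. The limit is 5 mm. I put this down to using pixels from a slightly earlier view while the arm was still settling, and did not re-measure it.

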